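# Find where the red pulley rubs

### The arm

A 6-joint arm with a two-finger parallel gripper is mounted at the origin on the work surface; the furniture and walls round the work are solid. World frame = base frame: x ahead of the robot, y to its left, z up, the work surface at z = 0. Lengths are in mm, angles in rad, forces in N, time in s.
With the tool pointing down it reaches from about 350 to 875 mm from the base axis. Payload 4.2 kg.
Tool frame: the origin (TCP) lies midway between the tips of the shut fingers; the grasp point (between the pads) lies 19 mm behind it (arm.tcp_to_grasp is the distance from the TCP to the grasp point, in mm); z points along the fingers, y is the line along which they close (so a half turn about z gives the same grasp; the last joint's range is limited). The gripper opens to 85 mm and grips with 20 to 120 N. Pads are 22 mm wide; open, the fingers measure 114 mm over their backs; the gripper's body (76 mm by 85 mm) begins 54 mm behind the grasp point. The pads swing forward as they close: fully open they stand 13 mm farther back than shut.
Start: joints at [-0.925, 0.385, 0.008, 0, -1.194, -0.259], TCP at [235.78, -578.798, 231.312] pointing down, gripper open.
Joint ranges: [-3.14, 3.14], [-1.21, 2.06], [-1.07, 1.41], [-3.16, 2.05], [-2.99, -0.16], [-3.1, 3.1]. Speed limits (rad/s): [2.79, 2.79, 3.14, 3.14, 3.14, 3.14].

### API

Orientations are given as a unit quaternion [x, y, z, w].
In Python, from bench import arm, imaging, job, models gives the robot as it stands.
- The arm moves only by the tool arm_command, never from a script. Its argument "rows" is a list of rows, each an object with "grip": the opening, from 0 (shut) to 1 (fully open); "linear": the shift along the tool's x, y, z in mm, a list of three; "rot": the turn, a rotation vector about the tool's x, y, z in rad, a list of three. In form: [{"grip": grip, "linear": [tx, ty, tz], "rot": [rx, ry, rz]}, ...]. A call has 1 to 10 rows; each row is the pose to reach, as a shift and turn from the pose commanded when the call began, along the tool's axes at that moment; what a row does not reach only later rows make up. A row lasts 1/8 s, in which the tool goes at most 62.5 mm and 10.7 degrees, less where a joint would pass 70% of its speed; a pose out of reach is approached as far as the arm can. A call with a gripper value outside its range is refused whole. The fingers move at their own pace and stop on an object; the grip force is fixed at half the most. Time passes only in rows, so rows that repeat a pose let the fingers close. It gives the time, the measured TCP pose, the force, the opening and the grip force at its end, in the units of the state.
- arm.read_state(): the state, without advancing time (a new reading comes with each control period).
- imaging.get_image(name): name is "scene" or "top" or "wrist"; returns a dict with "frame" (400x640x3 uint8, red, green, blue), "fx", "fy", "cx", "cy" (pixels), "k1" (the pictures are not rectified: a ray, as slopes to the right and down, at radius r is drawn at 1 + k1 r^2 times it, then the intrinsics apply), "extrinsics" (4x4, takes a point from world to camera coordinates); the wrist camera has in their place "T_tool_cam" (4x4, takes a point from camera to tool coordinates, whose origin is the TCP and whose axes are the flange's). Camera axes: x right, y down, z forward; pixel columns grow to the right and rows downward; lengths in mm; the calibration is good to about 2 mm. A picture is of the moment at which its call begins: read the wrist's pose just before it. There is no depth.
- job.job_done(): hands the job in; it is judged then, once.
Trained networks look in a picture, given as the dict that the camera call returned (one of the last four; its "shot" number tells which), for a name from the list of things; names that differ only in an ending like _2 or _b are one class to them, and where a whole thing is asked for, a point or a joint stands for the part that bears it (a point fixed in the world has none). Each returns a list of dicts, best first, with "score" (0 to 1); they miss things now and then, are a little off and sometimes report something else, mostly with a low value. They report only what shows in the picture. A call takes as long as a camera call.
- models.spot_in(picture, query): "rect" ([left, top, right, bottom] in pixels, round what is visible of it).
- models.tip_of(picture, query): "pixel" ([column, row] in pixels: a listed point, or the origin of a listed thing).
The state is a dict: "clock": time; "joints": joint angles; "joint_vel": joint speeds; "joint_efforts": joint torques, N m; "position": TCP position; "ee_rot": TCP orientation; "contact_force": force on the tool from outside, world axes, zero at the start; "wrist_torque": the same for the moment, N m; "gripper_width": finger opening in mm; "grasp_force": force on a finger pad.
Only numpy, scipy, OpenCV 4.12 (cv2) and the standard library are available. Lean on these libraries where they do the work, as an engineer would, in place of code of your own. Each camera call takes 0.05 s, during which the arm holds its last target. There are 200 camera calls.

### The job

The red pulley has a high spot on its rim that rubs on its shoe once a turn. Turn the red pulley by its crank handle until you feel the drag rise because the high spot is rubbing on the shoe, and let go, leaving the pulley standing there with the spot pressed against the shoe. Leave the green pulley as it is.

Things in the scene. Friction and masses are not known exactly. Their poses are not given: they have to be found in the camera images.
- red_pulley: red flat-belt pulley, 170 mm across, 24 mm high, lying flat on an upright spindle on a fixed grey stand; origin on the axis at its underside, z up (rim top at z = 0.072, hub top 0.076). Turns freely either way, no stops. Its high spot (same paint, 3.5 mm proud, hardly seen) may be anywhere; turned clockwise seen from above, it begins to rub after 0.4 to 2.9 rad from the start.
- red_handle (a point): crank handle of the red pulley, mid-height of its grip: upright black sleeve, 21 mm diameter, 46 mm high (z = 0.080 to 0.126, this point 0.108), 58 mm from the pulley's axis. The sleeve spins on its pin, so fingers holding it need not turn with the pulley. Drag felt here: under 2 N when free, about 8 to 16 N while the spot is being turned past the shoe.
- red_shoe: black shoe at the red pulley's rim, 22 mm wide, in a grey bracket 44 mm wide and 71 mm high on the same stand; origin at the centre of its round nose (radius 9 mm), z = 0.058. A spring holds it 1.5 mm clear of the true rim; the high spot pushes it out by up to 2 mm. The rubbing lasts for about 0.5 rad of turning, and the pulley stays where it is left in it.
- green_handle (a point): the crank handle of the other pulley, which is green and otherwise alike, on its own stand with its own shoe; the point at mid-height of its grip. It must stay where it is.

How it is judged:
By the outcome, as a careful person would: the job done as asked, in the order asked, and still so for the second after the job is handed in, with the robot touching nothing.
It also fails if it takes over 45 s, if anything falls off the work surface, if the arm or the gripper's body presses on something with over 40 N, if the wrist force passes 120 N, or if a joint passes its speed limit or range.

## Working session

There is one attempt and no reset: what is moved stays moved. The work goes in short steps, Python scripts to look and compute and a tool call to move; the robot and the scene stay as the last step left them, time stands still between calls to the robot, and variables do not carry over. Pictures are saved under pics/ and viewed, at most 10 in all, crops included, and the job is handed in when it is done.

Besides the shell and the picture viewer there is one more tool, called after "Emit:" as a command line: name --argument value ..., lists and objects as JSON in quotes. arm_command: Moves the arm, as the interface text tells. Its arguments: {"type":"object","properties":{"rows":{"type":"array"}},"required":["rows"]}

```bash
mkdir -p pics; cat > h.py <<'E'
import numpy as np, cv2
from bench import arm, imaging, job, models
from scipy.spatial.transform import Rotation as R
def world(pic, px, z, st=None):
    K=np.array([[pic['fx'],0,pic['cx']],[0,pic['fy'],pic['cy']],[0,0,1.]])
    u=cv2.undistortPoints(np.array([[px]],float),K,np.array([pic['k1'],0,0,0.]))[0,0]
    d=np.array([u[0],u[1],1])
    if 'extrinsics' in pic:
        T=np.linalg.inv(np.array(pic['extrinsics']))
    else:
        W=np.eye(4); W[:3,:3]=R.from_quat(st['ee_rot']).as_matrix(); W[:3,3]=st['position']
        T=W@np.array(pic['T_tool_cam'])
    d=T[:3,:3]@d; o=T[:3,3]
    return o+d*(z-o[2])/d[2]
def save(pic,name): cv2.imwrite('pics/'+name,pic['frame'][:,:,::-1])
E
python3 - <<'E'
from h import *
s=arm.read_state(); print(s['position'],s['ee_rot'],s['clock'],s['contact_force'],arm.tcp_to_grasp)
for n in('top','scene'):
    p=imaging.get_image(n); save(p,n+'0.png')
    for q,z in(('red_handle',108),('green_handle',108),('red_pulley',48),('red_shoe',58)):
        for r in models.tip_of(p,q)[:2]: print(n,q,r,world(p,r['pixel'],z).round(1))
E
```

```text
[ 235.57091866 -578.26035013  230.20203647] [-1.92110616e-01  9.81372650e-01  1.08348983e-03 -2.42971647e-04] 0.0 [-0.73507684 -0.49088584 -0.06300568] 18.700000000000003
top red_handle {'pixel': [207.2, 169.0], 'score': 0.95} [560.9 256.9 108. ]
top red_handle {'pixel': [240.9, 220.1], 'score': 0.17} [440.5 172.5 108. ]
top green_handle {'pixel': [379.1, 178.8], 'score': 0.68} [ 540.6 -149.6  108. ]
top red_pulley {'pixel': [238.1, 182.1], 'score': 0.85} [539.7 197.7  48. ]
top red_shoe {'pixel': [242.0, 216.8], 'score': 0.43} [451.4 182.3  58. ]
scene red_handle {'pixel': [217.3, 237.8], 'score': 0.6} [560.9 250.4 108. ]
scene green_handle {'pixel': [355.6, 175.6], 'score': 0.93} [ 548.1 -145.8  108. ]
scene green_handle {'pixel': [248.8, 257.3], 'score': 0.68} [467.8 240.7 108. ]
scene red_pulley {'pixel': [249.7, 255.6], 'score': 0.72} [532.8 194.2  48. ]
scene red_shoe {'pixel': [285.4, 268.8], 'score': 0.51} [439.7 173.2  58. ]
```

View pics/top0.png

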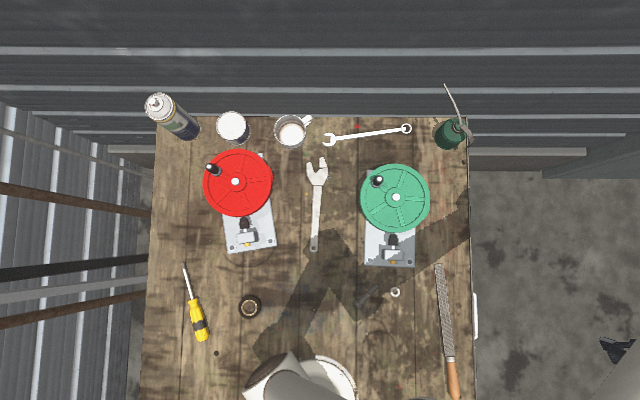

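View pics/scene0.png

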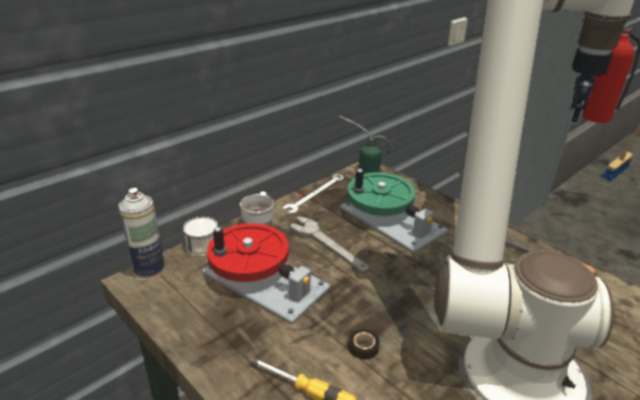

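The top view shows the red pulley's hub at about (235,182) and its handle at (212,168). The shoe is below at (243,222), and a spray can stands behind at (170,115). The scene view agrees. In both, the handle is about 58 mm from the hub, so I'll go above it.

Emit:
arm_command --rows '[{"grip": 1,"linear": [-60,65,0],"rot": [0,0,0]},{"grip": 1,"linear": [-100,106,0],"rot": [0,0,0]},{"grip": 1,"linear": [-140,148,0],"rot": [0,0,0]},{"grip": 1,"linear": [-180,190,0],"rot": [0,0,0]},{"grip": 1,"linear": [-220,232,0],"rot": [0,0,0]},{"grip": 1,"linear": [-260,274,0],"rot": [0,0,0]},{"grip": 1,"linear": [-300,316,0],"rot": [0,0,0]},{"grip": 1,"linear": [-340,358,0],"rot": [0,0,0]},{"grip": 1,"linear": [-380,400,0],"rot": [0,0,0]},{"grip": 1,"linear": [-420,442,0],"rot": [0,0,0]}]'

```text
clock: 1.75
position: [458.4, -9.0, 231.9]
ee_rot: [-0.192, 0.981, 0.0, 0.001]
contact_force: [0.6, -0.2, -0.5]
gripper_width: 85.8
grasp_force: 0.0
```

Emit:
arm_command --rows '[{"grip": 1,"linear": [-40,42,0],"rot": [0,0,0]},{"grip": 1,"linear": [-80,84,0],"rot": [0,0,0]},{"grip": 1,"linear": [-120,126,0],"rot": [0,0,0]},{"grip": 1,"linear": [-160,168,0],"rot": [0,0,0]},{"grip": 1,"linear": [-173,182,0],"rot": [0,0,0]},{"grip": 1,"linear": [-173,182,0],"rot": [0,0,0]},{"grip": 1,"linear": [-173,182,0],"rot": [0,0,0]}]'

```text
clock: 2.62
position: [549.1, 221.7, 231.4]
ee_rot: [-0.192, 0.981, -0.0, -0.0]
contact_force: [-0.1, 0.8, 0.8]
gripper_width: 85.6
grasp_force: 0.0
```

```bash
python3 - <<'E'
from h import *
s=arm.read_state(); print(s['position'],s['ee_rot'],s['clock'],s['contact_force'])
p=imaging.get_image('wrist'); save(p,'w1.png')
for q,z in(('red_handle',108),('red_pulley',48),('red_shoe',58)):
    for r in models.tip_of(p,q)[:2]: print(q,r,world(p,r['pixel'],z,s).round(1))
t=imaging.get_image('top')
print('hub',world(t,(235,181.5),76),'can top',world(t,(153,103),190),'tin',world(t,(233,120),70), 'canbase',world(t,(190,135),0))
print('shadow of wrist hidden?',models.tip_of(t,'red_handle')[:1])
E
```

```text
[549.10070697 221.66223189 231.39879167] [-1.91758203e-01  9.81442152e-01 -1.03488382e-04 -2.88432302e-04] 2.625 [-0.12350125  0.78242651  0.8240231 ]
red_handle {'pixel': [339.3, 213.5], 'score': 0.74} [567.3 247.1 108. ]
red_pulley {'pixel': [317.8, 43.2], 'score': 0.7} [437.9 174.2  48. ]
red_pulley {'pixel': [302.3, 150.9], 'score': 0.68} [537.9 197.7  48. ]
red_shoe {'pixel': [318.1, 45.1], 'score': 0.94} [440.7 175.7  58. ]
hub [536.64785742 198.17326678  76.        ] can top [690.04104946 353.55426114 190.        ] tin [693.71845199 210.40087075  70.        ] canbase [674.90226659 344.82048934   0.        ]
shadow of wrist hidden? [{'pixel': [207.7, 169.0], 'score': 0.75}]
```

View pics/w1.png

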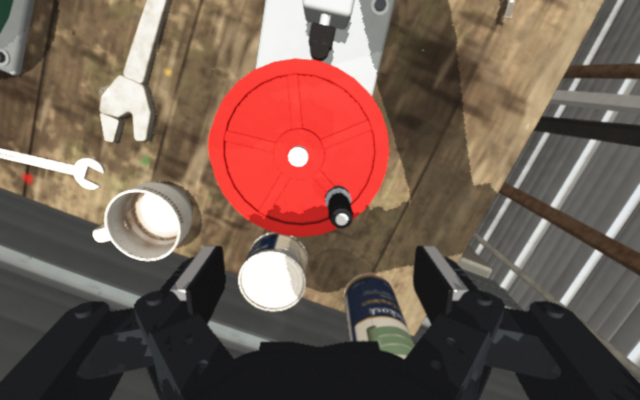

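The wrist view shows the hub at (298,157). The handle runs from its base at (335,190) to its top at (342,218). The shoe is at (318,45), and the spray can is behind at (378,310), outside the fingers' reach.

```bash
python3 - <<'E'
from h import *
s=arm.read_state()
p=imaging.get_image('wrist')
c=world(p,(298,157),76,s); h=world(p,(342,218),126,s)
m=models.tip_of(p,'red_handle')[0]; hm=world(p,m['pixel'],108,s)
for n in (h,hm): print(c,n,np.linalg.norm((n-c)[:2]),np.arctan2(n[1]-c[1],n[0]-c[0]))
print('can',world(p,(372,285),150,s),world(p,(390,345),190,s),'tin near rim',world(p,(272,240),70,s))
f=p['frame']; cv2.imwrite('pics/w2.png',cv2.resize(f[130:250,240:400,::-1],None,fx=4,fy=4))
E
```

```text
[540.77735151 196.23412783  76.        ] [565.01894076 247.68617457 126.        ] 56.87677702010084 1.1304946055776566
[540.77735151 196.23412783  76.        ] [566.66274108 247.92285997 108.        ] 57.808117285053875 1.1065139878839236
can [600.59787404 287.24326676 150.        ] [619.04770546 302.92606977 190.        ] tin near rim [632.56610486 202.42545613  70.        ]
```

View pics/w2.png

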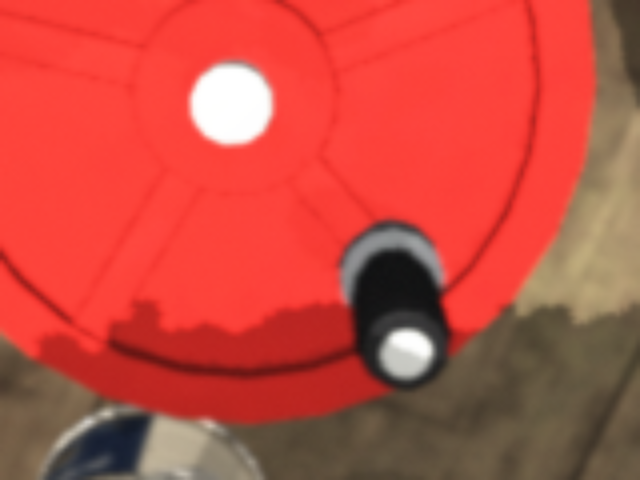

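The crop confirms the handle's top ring at full-frame (341,217). The handle is about (565,249) and the axis about (539.5,197), with a radius of 58. I'll descend and grip.

Emit:
arm_command --rows '[{"grip": 1,"linear": [-25,19,0],"rot": [0,0,0]},{"grip": 1,"linear": [-25,19,20],"rot": [0,0,0]},{"grip": 1,"linear": [-25,19,50],"rot": [0,0,0]},{"grip": 1,"linear": [-25,19,80],"rot": [0,0,0]},{"grip": 1,"linear": [-25,19,110],"rot": [0,0,0]},{"grip": 1,"linear": [-25,19,130],"rot": [0,0,0]},{"grip": 1,"linear": [-25,19,144],"rot": [0,0,0]},{"grip": 1,"linear": [-25,19,144],"rot": [0,0,0]},{"grip": 1,"linear": [-25,19,144],"rot": [0,0,0]}]'

```text
clock: 4.15
position: [566.2, 250.2, 88.3]
ee_rot: [-0.192, 0.981, 0.0, 0.001]
contact_force: [-0.4, -0.1, 0.0]
gripper_width: 85.5
grasp_force: 0.0
```

```bash
python3 - <<'E'
from h import *
s=arm.read_state(); print(s['position'],s['contact_force'])
p=imaging.get_image('wrist'); save(p,'w3.png')
for r in models.tip_of(p,'red_handle')[:2]: print(r,world(p,r['pixel'],108,s).round(1))
E
```

```text
[566.21163328 250.18357931  88.29778272] [-0.39557851 -0.09342436  0.00502527]
{'pixel': [314.5, 265.3], 'score': 0.74} [565.3 246.6 108. ]
```

View pics/w3.png

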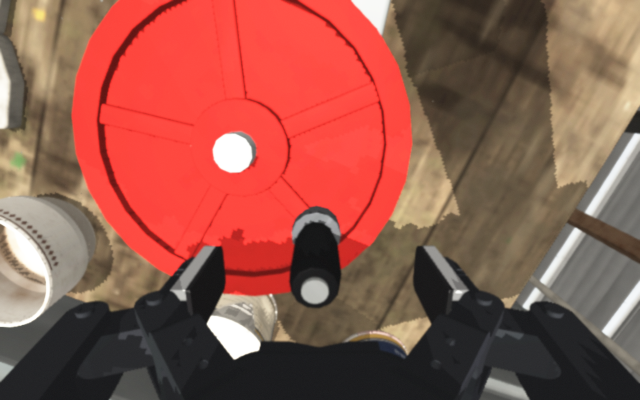

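The handle (314,265) sits between the fingers, about 3 mm to one side. I'll correct that and close.

Emit:
arm_command --rows '[{"grip": 1,"linear": [2,-3,2],"rot": [0,0,0]},{"grip": 0,"linear": [2,-3,2],"rot": [0,0,0]},{"grip": 0,"linear": [2,-3,2],"rot": [0,0,0]},{"grip": 0,"linear": [2,-3,2],"rot": [0,0,0]},{"grip": 0,"linear": [2,-3,2],"rot": [0,0,0]},{"grip": 0,"linear": [2,-3,2],"rot": [0,0,0]},{"grip": 0,"linear": [2,-3,2],"rot": [0,0,0]},{"grip": 0,"linear": [2,-3,2],"rot": [0,0,0]}]'

```text
clock: 5.25
position: [565.4, 246.7, 85.6]
ee_rot: [-0.192, 0.981, 0.0, 0.001]
contact_force: [1.2, 1.4, 0.7]
gripper_width: 19.2
grasp_force: 58.6
```

```bash
python3 - <<'E'
from h import *
s=arm.read_state(); print(s['position'],s['contact_force'],s['wrist_torque'],s['gripper_width'],s['grasp_force'])
p=imaging.get_image('wrist')
h=s['position'][:2]; 
cs=[world(p,(235,152),76,s)[:2]]
for r in models.tip_of(p,'red_pulley')[:2]:
    print(r); cs.append(world(p,r['pixel'],48,s)[:2])
t=imaging.get_image('top'); 
for r in models.tip_of(t,'red_pulley')[:1]: cs.append(world(t,r['pixel'],48)[:2])
# hub: white disc centroid in wrist
f=p['frame'].astype(int); m=((f.min(2)>220)).astype(np.uint8); n,l,st,ce=cv2.connectedComponentsWithStats(m)
for i in range(1,n):
    if st[i,4]>300: print(ce[i],st[i,4],world(p,ce[i],76,s)[:2])
for c in cs: print(c,np.linalg.norm(h-c),np.arctan2(*(h-c)[::-1]))
E
```

```text
[565.36870303 246.73675285  85.64165313] [1.21878746 1.35182523 0.74305054] [ 0.59195531 -0.34603707 -0.01836217] 19.249754893821027 58.586895586922765
{'pixel': [254.2, 147.7], 'score': 0.94}
[378.34397678  11.08998549] 689 [457.1740834  228.95131996]
[ 3.34697856 97.23001949] 513 [554.49203076  79.96107709]
[614.26590538 175.75367047] 613 [477.54265905 370.21006075]
[237.27694859 158.24295191] 1206 [540.61084264 193.24115764]
[ 27.9141791  268.47164179] 1340 [642.65140216 103.78737935]
[561.86180905 256.36683417] 398 [525.59540059 370.38885002]
[623.2989011  313.33406593] 455 [542.79021786 428.01072437]
[538.15333067 191.28807306] 61.767569027812215 1.114518904713025
[538.74940775 195.48194349] 57.75502025514924 1.0917871299996562
[539.41563037 200.72414556] 52.82728471060462 1.0572357790933593
```

```bash
cat > arc.py <<'E'
import numpy as np
X=np.array([-.9263,-.3767]);Y=np.array([-.3767,.9263])
def tab(a0,a1,step=.05,r=58):
    n=int(round((a0-a1)/step)); p0=r*np.array([np.cos(a0),np.sin(a0)])
    for i in range(1,n+1):
        a=a0-i*step; d=r*np.array([np.cos(a),np.sin(a)])-p0
        print(round(a,2),round(d@X,1),round(d@Y,1),end=' | ')
    print()
E
python3 - <<'E'
from arc import *
a=1.1
for k in range(17): tab(a,a-.2); a-=.2
E
```

```text
1.05 -1.8 -2.2 | 1.0 -3.6 -4.6 | 0.95 -5.2 -7.0 | 0.9 -6.7 -9.5 | 
0.85 -1.4 -2.6 | 0.8 -2.6 -5.2 | 0.75 -3.7 -7.9 | 0.7 -4.7 -10.6 | 
0.65 -0.8 -2.8 | 0.6 -1.5 -5.6 | 0.55 -2.1 -8.4 | 0.5 -2.5 -11.3 | 
0.45 -0.3 -2.9 | 0.4 -0.4 -5.8 | 0.35 -0.3 -8.7 | 0.3 -0.2 -11.6 | 
0.25 0.3 -2.9 | 0.2 0.8 -5.7 | 0.15 1.4 -8.6 | 0.1 2.1 -11.4 | 
0.05 0.9 -2.8 | 0.0 1.9 -5.5 | -0.05 3.1 -8.1 | -0.1 4.4 -10.7 | 
-0.15 1.4 -2.5 | -0.2 3.0 -5.0 | -0.25 4.6 -7.4 | -0.3 6.4 -9.6 | 
-0.35 1.9 -2.2 | -0.4 3.9 -4.3 | -0.45 6.0 -6.3 | -0.5 8.2 -8.2 | 
-0.55 2.3 -1.8 | -0.6 4.7 -3.4 | -0.65 7.1 -5.0 | -0.7 9.7 -6.4 | 
-0.75 2.6 -1.3 | -0.8 5.3 -2.4 | -0.85 8.0 -3.5 | -0.9 10.7 -4.3 | 
-0.95 2.8 -0.7 | -1.0 5.6 -1.3 | -1.05 8.5 -1.8 | -1.1 11.4 -2.1 | 
-1.15 2.9 -0.2 | -1.2 5.8 -0.2 | -1.25 8.7 -0.1 | -1.3 11.6 0.2 | 
-1.35 2.9 0.4 | -1.4 5.7 1.0 | -1.45 8.5 1.6 | -1.5 11.3 2.5 | 
-1.55 2.7 1.0 | -1.6 5.4 2.1 | -1.65 8.0 3.3 | -1.7 10.6 4.7 | 
-1.75 2.5 1.5 | -1.8 4.9 3.1 | -1.85 7.2 4.8 | -1.9 9.5 6.7 | 
-1.95 2.1 2.0 | -2.0 4.2 4.0 | -2.05 6.1 6.2 | -2.1 7.9 8.4 | 
-2.15 1.7 2.3 | -2.2 3.3 4.8 | -2.25 4.8 7.3 | -2.3 6.1 9.8 |
```

Emit:
arm_command --rows '[{"grip": 0,"linear": [-1.8,-2.2,0],"rot": [0,0,0]},{"grip": 0,"linear": [-3.6,-4.6,0],"rot": [0,0,0]},{"grip": 0,"linear": [-5.2,-7.0,0],"rot": [0,0,0]},{"grip": 0,"linear": [-6.7,-9.5,0],"rot": [0,0,0]}]'

```text
clock: 5.95
position: [575.1, 239.9, 85.6]
ee_rot: [-0.192, 0.981, 0.0, 0.0]
contact_force: [1.3, 1.6, 4.1]
gripper_width: 19.4
grasp_force: 58.9
```

Emit:
arm_command --rows '[{"grip": 0,"linear": [-1.4,-2.6,0],"rot": [0,0,0]},{"grip": 0,"linear": [-2.6,-5.2,0],"rot": [0,0,0]},{"grip": 0,"linear": [-3.7,-7.9,0],"rot": [0,0,0]},{"grip": 0,"linear": [-4.7,-10.6,0],"rot": [0,0,0]}]'

```text
clock: 6.45
position: [583.0, 231.5, 85.6]
ee_rot: [-0.192, 0.981, -0.0, -0.0]
contact_force: [-0.3, 1.3, 5.3]
gripper_width: 19.7
grasp_force: 59.1
```

Emit:
arm_command --rows '[{"grip": 0,"linear": [-0.8,-2.8,0],"rot": [0,0,0]},{"grip": 0,"linear": [-1.5,-5.6,0],"rot": [0,0,0]},{"grip": 0,"linear": [-2.1,-8.4,0],"rot": [0,0,0]},{"grip": 0,"linear": [-2.5,-11.3,0],"rot": [0,0,0]}]'

```text
clock: 6.95
position: [589.1, 221.6, 85.6]
ee_rot: [-0.192, 0.981, -0.0, -0.001]
contact_force: [-1.8, 0.6, 6.5]
gripper_width: 19.5
grasp_force: 59.2
```

Emit:
arm_command --rows '[{"grip": 0,"linear": [-0.3,-2.9,0],"rot": [0,0,0]},{"grip": 0,"linear": [-0.4,-5.8,0],"rot": [0,0,0]},{"grip": 0,"linear": [-0.3,-8.7,0],"rot": [0,0,0]},{"grip": 0,"linear": [-0.2,-11.6,0],"rot": [0,0,0]}]'

```text
clock: 7.45
position: [593.2, 210.7, 85.6]
ee_rot: [-0.192, 0.981, -0.001, -0.001]
contact_force: [-2.7, -0.2, 6.7]
gripper_width: 19.5
grasp_force: 59.3
```

Emit:
arm_command --rows '[{"grip": 0,"linear": [0.3,-2.9,0],"rot": [0,0,0]},{"grip": 0,"linear": [0.8,-5.7,0],"rot": [0,0,0]},{"grip": 0,"linear": [1.4,-8.6,0],"rot": [0,0,0]},{"grip": 0,"linear": [2.1,-11.4,0],"rot": [0,0,0]}]'

```text
clock: 7.95
position: [595.0, 199.2, 85.6]
ee_rot: [-0.192, 0.981, -0.001, -0.002]
contact_force: [-3.8, 0.8, 7.6]
gripper_width: 19.7
grasp_force: 59.4
```

Emit:
arm_command --rows '[{"grip": 0,"linear": [0.9,-2.8,0],"rot": [0,0,0]},{"grip": 0,"linear": [1.9,-5.5,0],"rot": [0,0,0]},{"grip": 0,"linear": [3.1,-8.1,0],"rot": [0,0,0]},{"grip": 0,"linear": [4.4,-10.7,0],"rot": [0,0,0]}]'

```text
clock: 8.45
position: [594.4, 187.8, 85.6]
ee_rot: [-0.192, 0.981, -0.001, -0.002]
contact_force: [-5.3, 1.2, 9.1]
gripper_width: 19.9
grasp_force: 59.5
```

Emit:
arm_command --rows '[{"grip": 0,"linear": [1.8,-2.3,0],"rot": [0,0,0]},{"grip": 0,"linear": [3.9,-4.6,0],"rot": [0,0,0]},{"grip": 0,"linear": [5.5,-7.0,0],"rot": [0,0,0]},{"grip": 0,"linear": [7.3,-9.2,0],"rot": [0,0,0]}]'

```text
clock: 8.95
position: [591.7, 176.9, 85.6]
ee_rot: [-0.192, 0.981, -0.0, -0.002]
contact_force: [-3.8, 1.6, 8.0]
gripper_width: 19.6
grasp_force: 59.4
```

Emit:
arm_command --rows '[{"grip": 0,"linear": [1.9,-2.2,0],"rot": [0,0,0]},{"grip": 0,"linear": [3.9,-4.3,0],"rot": [0,0,0]},{"grip": 0,"linear": [6.0,-6.3,0],"rot": [0,0,0]},{"grip": 0,"linear": [8.2,-8.2,0],"rot": [0,0,0]}]'

```text
clock: 9.45
position: [589.6, 171.2, 85.7]
ee_rot: [-0.193, 0.981, 0.003, 0.003]
contact_force: [-0.5, 15.3, 2.1]
gripper_width: 19.4
grasp_force: 59.1
```

The drag rose from about 0.4 N to about 14 N. I'll move slightly further in and check that it is sustained rubbing and the handle still moves.

Emit:
arm_command --rows '[{"grip": 0,"linear": [1.1,-0.9,0],"rot": [0,0,0]},{"grip": 0,"linear": [2.3,-1.8,0],"rot": [0,0,0]},{"grip": 0,"linear": [3.5,-2.6,0],"rot": [0,0,0]},{"grip": 0,"linear": [4.7,-3.4,0],"rot": [0,0,0]}]'

```text
clock: 9.95
position: [587.3, 166.8, 85.7]
ee_rot: [-0.193, 0.981, 0.003, 0.004]
contact_force: [1.7, 17.2, 0.9]
gripper_width: 19.1
grasp_force: 59.0
```

```bash
python3 - <<'E'
from h import *
s=arm.read_state(); print(s['position'],s['contact_force'],s['wrist_torque'])
t=imaging.get_image('top'); w=imaging.get_image('wrist'); c=imaging.get_image('scene')
cv2.imwrite('pics/v4.png',np.vstack([cv2.resize(t['frame'][90:250,160:480],(640,320)),cv2.resize(w['frame'],(432,270)) if 0 else cv2.copyMakeBorder(cv2.resize(w['frame'],(448,280)),0,0,0,192,0)])[:,:,::-1])
E
```

```text
[587.28785864 166.79119827  85.66427359] [ 1.66113755 17.18379208  0.93185747] [ 4.54942083 -0.13978714  0.01624757]
```

View pics/v4.png

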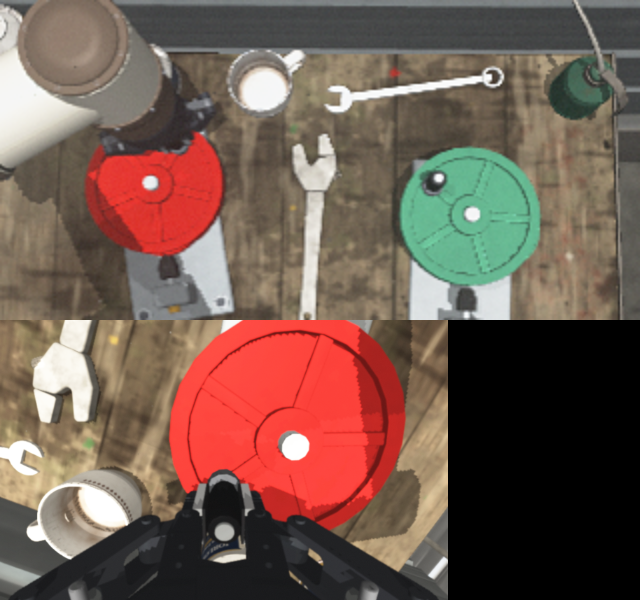

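The view shows the handle held in the fingers, nothing else touched, and the green handle as it was. The drag persisted at about 16 N over roughly 0.09 rad of turning, so the spot is on the shoe. I'll relax the arm's push before opening.

Emit:
arm_command --rows '[{"grip": 0,"linear": [-1,2,0],"rot": [0,0,0]},{"grip": 0,"linear": [-2,4,0],"rot": [0,0,0]},{"grip": 0,"linear": [-2,4,0],"rot": [0,0,0]}]'

```text
clock: 10.48
position: [586.7, 166.4, 85.6]
ee_rot: [-0.192, 0.981, 0.0, 0.001]
contact_force: [3.6, 1.5, 4.2]
gripper_width: 19.3
grasp_force: 59.4
```

Emit:
arm_command --rows '[{"grip": 0.5,"linear": [0,0,0],"rot": [0,0,0]},{"grip": 0.5,"linear": [0,0,0],"rot": [0,0,0]},{"grip": 0.5,"linear": [0,0,0],"rot": [0,0,0]},{"grip": 0.5,"linear": [0,0,0],"rot": [0,0,0]},{"grip": 0.5,"linear": [0,0,-10],"rot": [0,0,0]},{"grip": 0.5,"linear": [0,0,-30],"rot": [0,0,0]},{"grip": 0.5,"linear": [0,0,-55],"rot": [0,0,0]},{"grip": 0.5,"linear": [0,0,-85],"rot": [0,0,0]},{"grip": 0.5,"linear": [0,0,-120],"rot": [0,0,0]},{"grip": 0.5,"linear": [0,0,-120],"rot": [0,0,0]}]'

```text
clock: 11.72
position: [587.7, 167.2, 209.8]
ee_rot: [-0.192, 0.981, 0.001, 0.004]
contact_force: [-0.4, -0.3, -0.5]
gripper_width: 42.3
grasp_force: 0.0
```

```bash
python3 - <<'E'
from h import *
s=arm.read_state(); print(s['position'],s['contact_force'],s['gripper_width'])
p=imaging.get_image('wrist')
for r in models.tip_of(p,'red_handle')[:2]: print(r,world(p,r['pixel'],108,s).round(1))
save(p,'w5.png')
E
```

```text
[587.68540233 167.19137136 209.80267177] [-0.35209574 -0.28610092 -0.51155873] 42.34210694625434
{'pixel': [318.4, 188.7], 'score': 0.91} [587.  165.3 108. ]
```

View pics/w5.png

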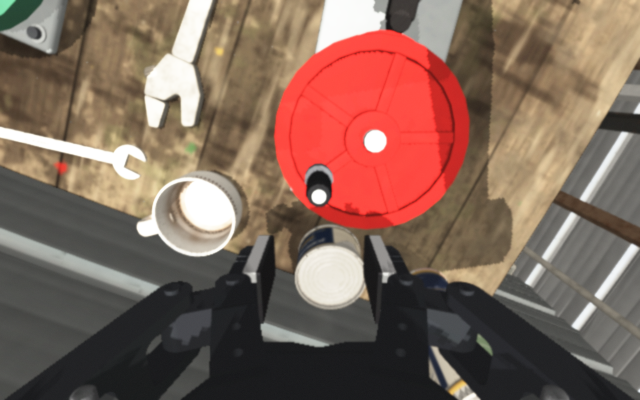

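The wrist view shows the handle free at (318,189). That puts it at (587,165), where it was let go, with the gripper well above.

```bash
python3 -c "
from bench import job; print(job.job_done())"
```

```text
the job is handed in; nothing more can be done
None
```

I turned the red pulley clockwise about 1.6 rad until the drag at the handle rose from under 2 N to about 16 N, then let go there with the high spot on the shoe; the green pulley was left alone, and the job was handed in at about 12 s (result not reported).

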